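Find the hidden catch of the slide cabinet

TASK

The slide cabinet's tray is locked by a concealed catch: one of the five look-alike flush plates on its top is a push button, the others are fixed. Feel over the plates with the closed fingertips, press the one that gives until the tray springs all the way out, then take the hand clear of everything. Pick nothing up, and leave the bottles, the beaker and the jar standing where they are.

Things in the scene. Friction and masses are not known exactly. Their poses are not given: they have to be found in the camera images.
- case: low wooden slide cabinet fixed on the table, 240 mm deep (its x), 340 wide (its y), 90 high. Origin: centre of its underside; -x is the front, roughly towards the robot; z up. Its flat top (deck, z = 90 mm) has a row of five look-alike 46 x 46 mm square metal plates, flush in 48 mm openings. Four are fixed and rigid, harmless to press; one, at an unknown place, is the catch.
- plate0 (a point): centre of the upper face of the index plate at place 0, counted from the cabinet's left end (+y of case) to its right end (place 0: y = +112 mm, then one every 56 mm; all at x = -60 mm, z = 90 mm in case). Belongs to the place in the deck, not to what is fitted there.
- plate1 (a point): centre of the upper face of the index plate at place 1, counted from the cabinet's left end (+y of case) to its right end (place 0: y = +112 mm, then one every 56 mm; all at x = -60 mm, z = 90 mm in case). Belongs to the place in the deck, not to what is fitted there.
- plate2 (a point): centre of the upper face of the index plate at place 2, counted from the cabinet's left end (+y of case) to its right end (place 0: y = +112 mm, then one every 56 mm; all at x = -60 mm, z = 90 mm in case). Belongs to the place in the deck, not to what is fitted there.
- plate3 (a point): centre of the upper face of the index plate at place 3, counted from the cabinet's left end (+y of case) to its right end (place 0: y = +112 mm, then one every 56 mm; all at x = -60 mm, z = 90 mm in case). Belongs to the place in the deck, not to what is fitted there.
- plate4 (a point): centre of the upper face of the index plate at place 4, counted from the cabinet's left end (+y of case) to its right end (place 0: y = +112 mm, then one every 56 mm; all at x = -60 mm, z = 90 mm in case). Belongs to the place in the deck, not to what is fitted there.
- catch (a joint): how far the one sprung plate is pressed in (straight down), m: 0 flush, 0.006 fully down. Spring: about 1.5 N at first touch, 4.5 N fully down. It lets the tray go when about 3.5 mm down, and the tray, once out, keeps it about 3.5 mm down. Where it sits is found only by feeling.
- tray (a joint): how far the slide tray has come out of the cabinet's front, m: 0 shut and locked, 0.060 fully out. A spring pushes it out by itself in about a second once the catch is pressed. It has no handle.
- tray_front (a point): middle of the upper edge of the tray's front (front 314 mm wide, 70 mm high, upper edge 76 mm above the table); with the tray shut it lies in the plane of the cabinet's front, at x = -120 mm in case; it moves out along -x of case.
- amber_bottle: brown glass bottle, 56 mm diameter, 115 mm high, standing on the table left of the cabinet. Origin: centre of its underside, z up. A bystander.
- beaker: open glass beaker, 64 mm diameter, 85 mm high, standing on the table right of the cabinet. Origin: centre of its underside, z up. A bystander.
- jar: small capped glass jar, 40 mm diameter, 50 mm high, standing on the rear half of the cabinet's deck, behind the row of plates. Origin: centre of its underside, z up. A bystander.
- white_bottle: white plastic bottle, 44 mm diameter, 95 mm high, standing on the table right of the cabinet. Origin: centre of its underside, z up. A bystander.

How it is judged:
By the outcome, as a careful person would: the job done as asked, in the order asked, and still so for the second after the job is handed in, with the robot touching nothing.
It also fails if it takes over 48 s, if anything falls off the work surface, if the arm or the gripper's body presses on something with over 40 N, if the wrist force passes 120 N, or if a joint passes its speed limit or range.

ROBOT

A 7-joint arm with a two-finger parallel gripper is mounted at the origin on the work surface. World frame = base frame: x ahead of the robot, y to its left, z up, the work surface at z = 0. Lengths are in m, angles in rad, forces in N, time in s.
With the tool pointing down it reaches from about 0.4 to 0.875 m from the base axis. Payload 6.5 kg.
Tool frame: the origin (TCP) lies midway between the tips of the shut fingers; the grasp point (between the pads) lies 19 mm behind it; z points along the fingers, y is the line along which they close (so a half turn about z gives the same grasp; the last joint's range is limited). The gripper opens to 88 mm and grips with 3 to 60 N. Pads are 18 mm wide; open, the fingers measure 123 mm over their backs; the gripper's body (75 mm by 187 mm) begins 45 mm behind the grasp point.
Start: joints at [-1.389, 0.536, -0.004, 1.538, 0.003, 1.067, -0.071], TCP at [0.159, 0.63, 0.239] pointing down, gripper open.
Joint ranges: [-2.7, 2.7], [-0.37, 2.16], [-1.27, 1.26], [0.24, 2.4], [-1.31, 4.45], [0.19, 1.91], [-2.76, 2.76]. Speed limits (rad/s): [2.39, 2.39, 3.14, 3.14, 3.14, 3.14, 3.14].

INTERFACE

Orientations are given as [roll, pitch, yaw] about the fixed x, y, z axes, in that order (R = Rz(yaw) Ry(pitch) Rx(roll)).
In Python, from cell import get_obs, get_image, camera_params, close_job gives the robot as it stands.
- The arm moves only by the tool carry_out, never from a script. Its argument "moves" is a list of rows, each an object of numbers: "tx", "ty", "tz": the shift along the tool's x, y, z in m; "spin": the turn about the tool's z in rad. A call has 1 to 5 rows; each row is the pose to reach, as a shift and turn from the pose commanded when the call began, along the tool's axes at that moment; what a row does not reach only later rows make up. A row lasts 1/12 s, in which the tool goes at most 41.7 mm and 7.16 degrees, less where a joint would pass 70% of its speed; a pose out of reach is approached as far as the arm can. A call with a gripper value outside its range is refused whole. "grip" is the closure, from -1 (fully open) to 1 (shut), so that 0 is half open, set as the call begins (left out, the last holds). The fingers move at their own pace and stop on an object; "squeeze" is the grip in N (left out, the last holds). Time passes only in rows, so rows that repeat a pose let the fingers close. It gives the time, the measured TCP pose, the force, the opening and the grip force at its end, in the units of the state.
- get_obs(): the state, without advancing time (a new reading comes with each control period).
- get_image(name): name is "scene" or "top"; returns (picture, depth): 400x640x3 uint8, red, green, blue; 400x640 float32, m along the optical axis (not along the pixel's ray), 0 where there is no reading.
- camera_params(name): a dict with "K" (3x3 intrinsics, pixels), "D" ([k1, k2, p1, p2, k3] as OpenCV has them; the pictures are not rectified), "cam_to_world" (4x4, takes a point from camera to world coordinates). Camera axes: x right, y up, looking along -z (the intrinsics and any distortion apply to the point x, -y, -z); pixel columns grow to the right and rows downward; lengths in m; the calibration is good to about 2 mm. A picture is of the moment at which its call begins. camera_params takes no time and is no camera call.
- close_job(): hands the job in; it is judged then, once.
The state is a dict: "clock": time; "q": joint angles; "dq": joint speeds; "effort": joint torques, N m; "tool_pos": TCP position; "orientation": TCP orientation; "wrist_force": force on the tool from outside, world axes, zero at the start; "moment": the same for the moment, N m; "gripper_width": finger opening in m; "finger_force": force on a finger pad.
Only numpy, scipy, OpenCV 4.12 (cv2) and the standard library are available. Lean on these libraries where they do the work, as an engineer would, in place of code of your own. Each camera call takes 0.05 s, during which the arm holds its last target. There are 200 camera calls.

## Working session

There is one attempt and no reset: what is moved stays moved. The work goes in short steps, Python scripts to look and compute and a tool call to move; the robot and the scene stay as the last step left them, time stands still between calls to the robot, and variables do not carry over. Pictures are saved under pics/ and viewed, at most 10 in all, crops included, and the job is handed in when it is done.

Besides the shell and the picture viewer there is one more tool, called after ">>>" by a JSON object that holds its "method" and its "body", one argument or row to a line. carry_out: Moves the arm, as the interface text tells. Its arguments: {"type":"object","properties":{"moves":{"type":"array","items":{"type":"object","properties":{"tx":{"type":"number"},"ty":{"type":"number"},"tz":{"type":"number"},"spin":{"type":"number"}}}},"grip":{"type":"number"},"squeeze":{"type":"number"}},"required":["moves"]}

```bash
mkdir -p pics
cat > h.py <<'E'
import numpy as np, cv2
from cell import get_obs,get_image,camera_params,close_job
def world(name,uv,z=None,depth=None):
    c=camera_params(name);K=np.array(c["K"]);D=np.array(c["D"]);T=np.array(c["cam_to_world"])
    p=cv2.undistortPoints(np.array(uv,float).reshape(-1,1,2),K,D)[:,0]
    d=np.c_[p[:,0],-p[:,1],-np.ones(len(p))]
    if depth is not None: return (d*np.array(depth)[:,None])@T[:3,:3].T+T[:3,3]
    w=d@T[:3,:3].T
    return T[:3,3]+w*((z-T[2,3])/w[:,2])[:,None]
E
python3 - <<'E'
from h import *
for n in ("top","scene"):
    im,d=get_image(n); cv2.imwrite(f"pics/{n}0.png",im[...,::-1]); np.save(f"{n}0.npy",d)
o=get_obs();print(o)
E
```

```text
{'clock': 0.1, 'q': array([-1.38919338,  0.53710116, -0.00440254,  1.53873277,  0.0025824 ,
        1.06729039, -0.07119069]), 'dq': array([ 0.00085092, -0.0011968 , -0.00016986, -0.00301917, -0.00075322,
       -0.00161682, -0.00078669]), 'effort': array([ 2.50878395e-03, -5.72079706e+01,  9.93756540e-01, -2.52229965e+01,
       -5.61263901e-02,  1.34833556e-02,  3.10119640e-05]), 'tool_pos': array([0.15932551, 0.62962054, 0.23793625]), 'orientation': array([-3.14007104e+00,  1.15990591e-04,  2.89383121e+00]), 'wrist_force': array([-0.71895299,  0.48460538, -0.04599775]), 'moment': array([-0.03077513, -0.00024917,  0.01019031]), 'finger_force': 0.0, 'gripper_width': 0.08777271233259608}
```

View pics/top0.png

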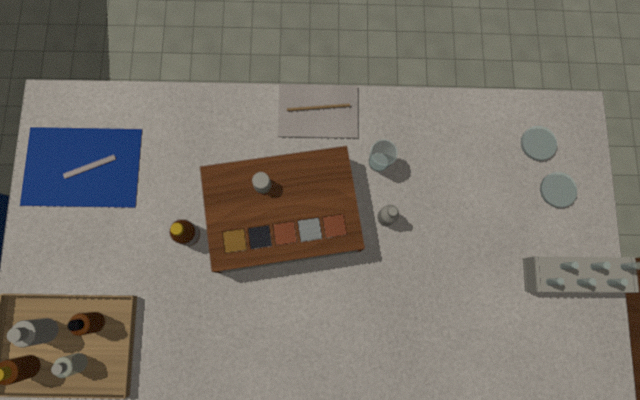

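View pics/scene0.png

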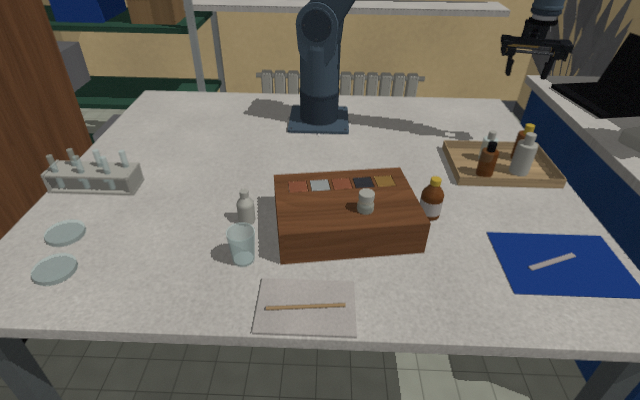

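The top view shows the cabinet with the row of plates at about (234,241), (260,237), (285,233), (310,229) and (334,226). The jar is at (262,183), the amber bottle at (182,232), the white bottle at (389,215) and the beaker at (382,156). The scene view agrees with this, and the arm is well off to the cabinet's left. Next I measure the plates.

```bash
cat > m.py <<'E'
from h import *
im=cv2.imread("pics/top0.png"); d=np.load("top0.npy")
# deck from depth: points at z~0.09
v,u=np.mgrid[100:320,150:430]; P=world("top",np.c_[u.ravel(),v.ravel()],depth=d[100:320,150:430].ravel())
m=(abs(P[:,2]-.09)<.008).reshape(v.shape).astype(np.uint8)
m=cv2.morphologyEx(m,cv2.MORPH_OPEN,np.ones((5,5)))
c=max(cv2.findContours(m,0,2)[0],key=cv2.contourArea)[:,0]+[150,100]
W=world("top",c,z=.09); (cx,cy),s,a=cv2.minAreaRect((W[:,:2]*1000).astype(np.float32))
print("deck",cx,cy,s,a, "z", np.median(P[m.ravel()>0,2]))
# axes: x_case = short side, pointing away from robot
B=cv2.boxPoints(((cx,cy),s,a)); e1=B[1]-B[0]; e2=B[2]-B[1]
ex=min(e1,e2,key=np.linalg.norm); ex=ex/np.linalg.norm(ex); ex*=np.sign(ex[0]); ey=np.array([-ex[1],ex[0]])
print("yaw",np.arctan2(ex[1],ex[0]))
R=[np.array([cx,cy])-60*ex+(112-56*i)*ey for i in range(5)]
seen=world("top",[(234,241),(260,237),(285,233),(310,229),(334,226)],z=.09)[:,:2]*1000
o=get_obs();p=o["tool_pos"][:2]*1000;y=o["orientation"][2]
# tool frame, pointing down: x=(cos y,sin y), y=(sin y,-cos y)
tx=np.array([np.cos(y),np.sin(y)]);ty=np.array([np.sin(y),-np.cos(y)])
for r,q in zip(R,seen): print(r.round(1),q.round(1),"dtool",((r-p)@tx).round(1),((r-p)@ty).round(1), "reach",np.hypot(*r).round())
t=(P[:,2]>.1)&(P[:,2]<.2);
mm=t.reshape(v.shape).astype(np.uint8)
n,l,st,_=cv2.connectedComponentsWithStats(mm)
for i in range(1,n):
    if st[i,4]>15: Q=P[l.ravel()==i]; print("tall",Q.mean(0).round(3),Q[:,2].max().round(3),st[i,4])
E
python3 m.py
```

```text
deck 611.9508056640625 83.7883529663086 (240.94430541992188, 340.2390441894531) 9.326454162597656 z 0.09001195234278647
yaw 0.16277735
[534.6 184.6] [532.6 184.2] dtool -472.9 -339.4 reach 566.0
[543.7 129.3] [542.3 127.3] dtool -495.3 -390.8 reach 559.0
[552.7  74.1] [551.9  72.3] dtool -517.6 -442.1 reach 558.0
[561.8  18.8] [561.6  17. ] dtool -540.0 -493.5 reach 562.0
[570.9 -36.5] [569.1 -36.3] dtool -562.3 -544.8 reach 572.0
tall [0.658 0.125 0.133] 0.144 304
tall [0.556 0.304 0.114] 0.12 128
```

>>> {"method": "carry_out", "body": {
  "moves": [
    {"tx":-0.031,"ty":-0.022,"spin":-0.08},
    {"tx":-0.062,"ty":-0.044,"spin":-0.16},
    {"tx":-0.093,"ty":-0.066,"spin":-0.24},
    {"tx":-0.124,"ty":-0.088,"spin":-0.32},
    {"tx":-0.155,"ty":-0.11,"spin":-0.41}
  ],
  "grip": 1,
  "squeeze": 10
}}

```text
schema error: expected keys tx, ty, tz, spin
```

>>> {"method": "carry_out", "body": {
  "moves": [
    {"tx":-0.031,"ty":-0.022,"tz":0,"spin":-0.08},
    {"tx":-0.062,"ty":-0.044,"tz":0,"spin":-0.16},
    {"tx":-0.093,"ty":-0.066,"tz":0,"spin":-0.24},
    {"tx":-0.124,"ty":-0.088,"tz":0,"spin":-0.32},
    {"tx":-0.155,"ty":-0.11,"tz":0,"spin":-0.41}
  ],
  "grip": 1,
  "squeeze": 10
}}

```text
clock: 0.52
tool_pos: [0.2835, 0.4837, 0.2384]
orientation: [-3.141, -0.0, -2.975]
wrist_force: [0.4, 0.1, -0.8]
gripper_width: 0.0572
finger_force: 0.0
```

```bash
cat > g.py <<'E'
from h import *
R=np.array([[534.6,184.6],[543.7,129.3],[552.7,74.1],[561.8,18.8],[570.9,-36.5]])
o=get_obs();p=o["tool_pos"]*1000;y=o["orientation"][2]
tx=np.array([np.cos(y),np.sin(y)]);ty=np.array([np.sin(y),-np.cos(y)])
print(o["clock"],p.round(1),"yaw",round(y,3),"want -2.979",o["orientation"].round(3),"F",o["wrist_force"].round(2),"w",o["gripper_width"])
for r in R: print(((r-p[:2])@tx).round(1),((r-p[:2])@ty).round(1))
E
python3 g.py
```

```text
0.5167 [283.5 483.7 238.4] yaw -2.975 want -2.979 [-3.141 -0.    -2.975] F [ 0.35  0.06 -0.82] w 0.057198281615596154
-198.1 -336.5
-197.9 -392.6
-197.6 -448.5
-197.4 -504.6
-197.2 -560.6
```

>>> {"method": "carry_out", "body": {
  "moves": [
    {"tx":-0.02,"ty":-0.034,"tz":0,"spin":0},
    {"tx":-0.04,"ty":-0.068,"tz":0,"spin":0},
    {"tx":-0.06,"ty":-0.102,"tz":0,"spin":0},
    {"tx":-0.08,"ty":-0.136,"tz":0,"spin":0},
    {"tx":-0.1,"ty":-0.17,"tz":0,"spin":0}
  ]
}}

```text
clock: 0.93
tool_pos: [0.4096, 0.332, 0.2386]
orientation: [-3.141, -0.0, -2.979]
wrist_force: [0.6, 0.5, 0.3]
gripper_width: 0.0234
finger_force: 0.0
```

>>> {"method": "carry_out", "body": {
  "moves": [
    {"tx":-0.02,"ty":-0.034,"tz":0.01,"spin":0},
    {"tx":-0.04,"ty":-0.068,"tz":0.02,"spin":0},
    {"tx":-0.06,"ty":-0.102,"tz":0.03,"spin":0},
    {"tx":-0.08,"ty":-0.136,"tz":0.05,"spin":0},
    {"tx":-0.098,"ty":-0.166,"tz":0.07,"spin":0}
  ]
}}

```text
clock: 1.35
tool_pos: [0.5332, 0.1849, 0.1692]
orientation: [3.141, 0.002, -2.98]
wrist_force: [-0.0, 0.0, -0.1]
gripper_width: 0.0008
finger_force: 0.0
```

```bash
python3 g.py
```

```text
1.35 [533.2 184.9 169.2] yaw -2.98 want -2.979 [ 3.141e+00  2.000e-03 -2.980e+00] F [-0.03  0.01 -0.12] w 0.0007579795489458395
-1.3 -0.5
-1.4 -56.6
-1.4 -112.5
-1.4 -168.6
-1.5 -224.6
```

>>> {"method": "carry_out", "body": {
  "moves": [
    {"tx":-0.001,"ty":0,"tz":0.03,"spin":0},
    {"tx":-0.001,"ty":0,"tz":0.06,"spin":0},
    {"tx":-0.001,"ty":0,"tz":0.072,"spin":0},
    {"tx":-0.001,"ty":0,"tz":0.072,"spin":0},
    {"tx":-0.001,"ty":0,"tz":0.072,"spin":0}
  ]
}}

```text
clock: 1.77
tool_pos: [0.5324, 0.1873, 0.0975]
orientation: [-3.142, -0.001, -2.978]
wrist_force: [0.9, 0.3, 0.5]
gripper_width: 0.0004
finger_force: 0.0
```

>>> {"method": "carry_out", "body": {
  "moves": [
    {"tx":0,"ty":0,"tz":0.003,"spin":0},
    {"tx":0,"ty":0,"tz":0.006,"spin":0},
    {"tx":0,"ty":0,"tz":0.008,"spin":0},
    {"tx":0,"ty":0,"tz":0.008,"spin":0}
  ]
}}

```text
clock: 2.1
tool_pos: [0.5334, 0.1875, 0.0905]
orientation: [3.141, 0.002, -2.979]
wrist_force: [-1.1, 0.3, 4.0]
gripper_width: 0.0001
finger_force: 2.3
```

>>> {"method": "carry_out", "body": {
  "moves": [
    {"tx":0,"ty":-0.002,"tz":0.002,"spin":0},
    {"tx":0,"ty":-0.002,"tz":0.003,"spin":0},
    {"tx":0,"ty":-0.002,"tz":0.003,"spin":0}
  ]
}}

```text
clock: 2.35
tool_pos: [0.5335, 0.1874, 0.0904]
orientation: [3.138, 0.002, -2.978]
wrist_force: [-10.0, 0.2, 33.0]
gripper_width: 0.0007
finger_force: 16.5
```

>>> {"method": "carry_out", "body": {
  "moves": [
    {"tx":0,"ty":0,"tz":-0.015,"spin":0},
    {"tx":-0.001,"ty":-0.03,"tz":-0.015,"spin":0},
    {"tx":-0.001,"ty":-0.056,"tz":-0.015,"spin":0},
    {"tx":-0.001,"ty":-0.056,"tz":-0.006,"spin":0},
    {"tx":-0.001,"ty":-0.056,"tz":-0.004,"spin":0}
  ]
}}

```text
clock: 2.77
tool_pos: [0.5435, 0.1276, 0.0904]
orientation: [-3.14, 0.0, -2.982]
wrist_force: [-2.5, -21.6, 34.3]
gripper_width: 0.0007
finger_force: 18.3
```

>>> {"method": "carry_out", "body": {
  "moves": [
    {"tx":0,"ty":0,"tz":0.002,"spin":0},
    {"tx":0,"ty":0,"tz":0.003,"spin":0},
    {"tx":0,"ty":0,"tz":0.003,"spin":0}
  ]
}}

```text
clock: 3.02
tool_pos: [0.5435, 0.1276, 0.0904]
orientation: [-3.139, -0.0, -2.981]
wrist_force: [-8.3, -10.1, 31.5]
gripper_width: 0.0003
finger_force: 16.3
```

>>> {"method": "carry_out", "body": {
  "moves": [
    {"tx":0,"ty":0,"tz":-0.015,"spin":0},
    {"tx":0,"ty":-0.028,"tz":-0.018,"spin":0},
    {"tx":0,"ty":-0.055,"tz":-0.018,"spin":0},
    {"tx":0,"ty":-0.055,"tz":-0.015,"spin":0},
    {"tx":0,"ty":-0.055,"tz":-0.012,"spin":0}
  ]
}}

```text
clock: 3.43
tool_pos: [0.5523, 0.0752, 0.0996]
orientation: [3.142, 0.001, -2.981]
wrist_force: [-1.0, -0.3, -0.2]
gripper_width: 0.0005
finger_force: 0.0
```

```bash
python3 g.py
```

```text
3.4333 [552.3  75.2  99.6] yaw -2.981 want -2.979 [ 3.142e+00  1.000e-03 -2.981e+00] F [-0.97 -0.29 -0.19] w 0.0004547641130304787
-0.1 110.9
-0.2 54.8
-0.3 -1.1
-0.4 -57.2
-0.5 -113.2
```

>>> {"method": "carry_out", "body": {
  "moves": [
    {"tx":0,"ty":-0.001,"tz":0.004,"spin":0},
    {"tx":0,"ty":-0.001,"tz":0.008,"spin":0},
    {"tx":0,"ty":-0.001,"tz":0.01,"spin":0},
    {"tx":0,"ty":-0.001,"tz":0.012,"spin":0},
    {"tx":0,"ty":-0.001,"tz":0.012,"spin":0}
  ]
}}

```text
clock: 3.85
tool_pos: [0.5518, 0.0764, 0.0904]
orientation: [3.14, -0.001, -2.977]
wrist_force: [-12.8, -1.1, 39.1]
gripper_width: 0.0004
finger_force: 19.3
```

>>> {"method": "carry_out", "body": {
  "moves": [
    {"tx":0,"ty":0,"tz":-0.014,"spin":0},
    {"tx":0,"ty":-0.028,"tz":-0.016,"spin":0},
    {"tx":0,"ty":-0.056,"tz":-0.016,"spin":0},
    {"tx":0,"ty":-0.056,"tz":-0.014,"spin":0},
    {"tx":0,"ty":-0.056,"tz":-0.012,"spin":0}
  ]
}}

```text
clock: 4.27
tool_pos: [0.5612, 0.0185, 0.099]
orientation: [-3.141, -0.0, -2.981]
wrist_force: [-0.6, 0.9, 0.0]
gripper_width: 0.0003
finger_force: 0.0
```

>>> {"method": "carry_out", "body": {
  "moves": [
    {"tx":0,"ty":0,"tz":0.004,"spin":0},
    {"tx":0,"ty":0,"tz":0.008,"spin":0},
    {"tx":0,"ty":0,"tz":0.01,"spin":0},
    {"tx":0,"ty":0,"tz":0.012,"spin":0},
    {"tx":0,"ty":0,"tz":0.012,"spin":0}
  ]
}}

```text
clock: 4.68
tool_pos: [0.561, 0.0207, 0.087]
orientation: [3.141, -0.0, -2.978]
wrist_force: [-0.1, 1.5, 2.7]
gripper_width: 0.0005
finger_force: 1.4
```

Plate 3 gives: it is 3.4 mm down at 2.7 N. I press it a little further and hold.

>>> {"method": "carry_out", "body": {
  "moves": [
    {"tx":0,"ty":0,"tz":0.001,"spin":0},
    {"tx":0,"ty":0,"tz":0.002,"spin":0},
    {"tx":0,"ty":0,"tz":0.002,"spin":0},
    {"tx":0,"ty":0,"tz":0.002,"spin":0},
    {"tx":0,"ty":0,"tz":0.002,"spin":0}
  ]
}}

```text
clock: 5.1
tool_pos: [0.5614, 0.0194, 0.0855]
orientation: [3.141, 0.001, -2.979]
wrist_force: [-0.1, 2.8, 3.3]
gripper_width: 0.0005
finger_force: 1.8
```

>>> {"method": "carry_out", "body": {
  "moves": [
    {"tx":0,"ty":0,"tz":0,"spin":0},
    {"tx":0,"ty":0,"tz":0,"spin":0},
    {"tx":0,"ty":0,"tz":0,"spin":0},
    {"tx":0,"ty":0,"tz":0,"spin":0},
    {"tx":0,"ty":0,"tz":0,"spin":0}
  ]
}}

```text
clock: 5.52
tool_pos: [0.5614, 0.0192, 0.0854]
orientation: [-3.142, 0.001, -2.979]
wrist_force: [0.7, 3.2, 3.9]
gripper_width: 0.0005
finger_force: 1.8
```

>>> {"method": "carry_out", "body": {
  "moves": [
    {"tx":0,"ty":0,"tz":0,"spin":0},
    {"tx":0,"ty":0,"tz":0,"spin":0},
    {"tx":0,"ty":0,"tz":0,"spin":0},
    {"tx":0,"ty":0,"tz":0,"spin":0},
    {"tx":0,"ty":0,"tz":0,"spin":0}
  ]
}}

```text
clock: 5.93
tool_pos: [0.5614, 0.0192, 0.0854]
orientation: [-3.142, 0.0, -2.979]
wrist_force: [1.0, 2.9, 3.2]
gripper_width: 0.0006
finger_force: 1.8
```

```bash
python3 - <<'E'
from h import *
im,d=get_image("top"); cv2.imwrite("pics/top1.png",cv2.resize(im[120:320,140:440,::-1],None,fx=2.5,fy=2.5))
E
python3 g.py
```

```text
5.9833 [561.4  19.2  85.4] yaw -2.979 want -2.979 [-3.142  0.    -2.979] F [0.37 2.24 4.18] w 0.0007697986782841835
-0.3 167.5
-0.4 111.5
-0.3 55.6
-0.4 -0.5
-0.4 -56.5
```

View pics/top1.png

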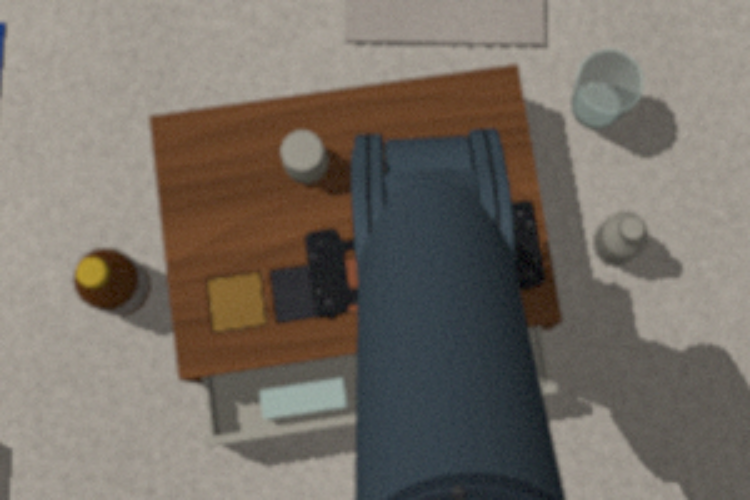

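The crop shows the tray out at the front: its front edge is at (215,434) and the cabinet's front corner at (180,378). The bystanders are standing. I take the hand straight up, then aside.

>>> {"method": "carry_out", "body": {
  "moves": [
    {"tx":0,"ty":0,"tz":-0.01,"spin":0},
    {"tx":0,"ty":0,"tz":-0.04,"spin":0},
    {"tx":0,"ty":0,"tz":-0.075,"spin":0},
    {"tx":0,"ty":0,"tz":-0.11,"spin":0},
    {"tx":0,"ty":0,"tz":-0.145,"spin":0}
  ]
}}

```text
clock: 6.4
tool_pos: [0.5598, 0.0179, 0.2318]
orientation: [-3.141, -0.003, -2.981]
wrist_force: [0.9, -0.1, -0.4]
gripper_width: 0.0003
finger_force: 0.0
```

>>> {"method": "carry_out", "body": {
  "moves": [
    {"tx":0.01,"ty":0.035,"tz":-0.015,"spin":0},
    {"tx":0.02,"ty":0.07,"tz":-0.025,"spin":0},
    {"tx":0.03,"ty":0.105,"tz":-0.025,"spin":0},
    {"tx":0.04,"ty":0.14,"tz":-0.025,"spin":0},
    {"tx":0.05,"ty":0.175,"tz":-0.025,"spin":0}
  ]
}}

```text
clock: 6.82
tool_pos: [0.4822, 0.1838, 0.2557]
orientation: [-3.14, -0.001, -2.981]
wrist_force: [0.8, 1.4, -0.6]
gripper_width: 0.0003
finger_force: 0.0
```

>>> {"method": "carry_out", "body": {
  "moves": [
    {"tx":0.02,"ty":0.035,"tz":0,"spin":0},
    {"tx":0.04,"ty":0.07,"tz":0,"spin":0},
    {"tx":0.06,"ty":0.105,"tz":0,"spin":0},
    {"tx":0.08,"ty":0.14,"tz":0,"spin":0},
    {"tx":0.1,"ty":0.175,"tz":0,"spin":0}
  ]
}}

```text
clock: 7.23
tool_pos: [0.3552, 0.34, 0.2554]
orientation: [-3.14, -0.0, -2.981]
wrist_force: [0.8, 0.6, -0.4]
gripper_width: 0.0006
finger_force: 0.0
```

>>> {"method": "carry_out", "body": {
  "moves": [
    {"tx":0.02,"ty":0.03,"tz":0,"spin":0},
    {"tx":0.04,"ty":0.06,"tz":0,"spin":0},
    {"tx":0.05,"ty":0.08,"tz":0,"spin":0},
    {"tx":0.05,"ty":0.08,"tz":0,"spin":0},
    {"tx":0.05,"ty":0.08,"tz":0,"spin":0}
  ]
}}

```text
clock: 7.65
tool_pos: [0.2937, 0.4108, 0.2551]
orientation: [-3.14, -0.0, -2.977]
wrist_force: [-0.2, -0.1, -0.7]
gripper_width: 0.0006
finger_force: 0.0
```

Run:
```python
from h import *
im,d=get_image("top"); cv2.imwrite("pics/top2.png",cv2.resize(im[120:320,140:440,::-1],None,fx=2.5,fy=2.5))
v,u=np.mgrid[100:340,150:430]; P=world("top",np.c_[u.ravel(),v.ravel()],depth=d[100:340,150:430].ravel())
ex=np.array([np.cos(.1628),np.sin(.1628)]);ey=np.array([-ex[1],ex[0]])
q=(P[:,:2]-[.61195,.08379]);X=q@ex;Y=q@ey
m=(X<-.125)&(X>-.3)&(abs(Y)<.15)&(abs(P[:,2]-.076)<.006)
print("tray front edge X in case",np.percentile(X[m],[2,10,50]),m.sum())
m=(P[:,2]>.1)&(P[:,2]<.15)&(X>-.02)&(abs(Y)<.16);print("jar",P[m].mean(0))
o=get_obs();print(o["clock"],o["tool_pos"],o["wrist_force"])
```

```text
tray front edge X in case [-0.17975161 -0.17913309 -0.1758385 ] 503
jar [0.65766837 0.12522139 0.13333597]
7.7 [0.29480915 0.40987459 0.25506821] [ 0.20144251 -0.02637133  0.27092937]
```

View pics/top2.png

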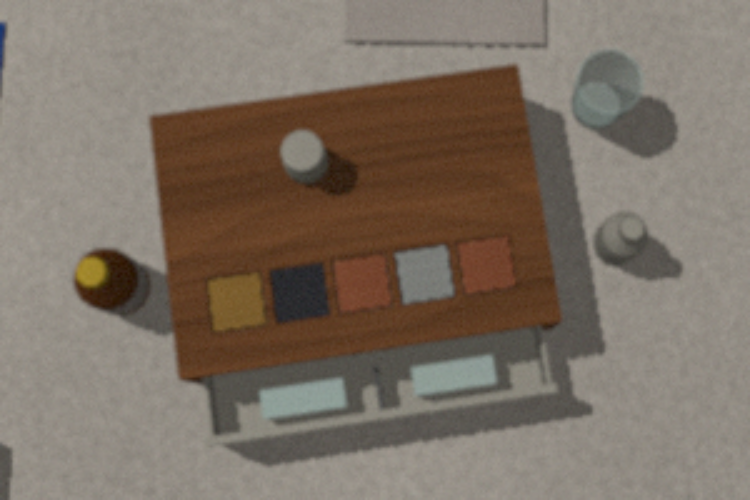

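The picture shows the tray fully out, with its front edge along (215,434)–(553,390) in the crop, measured 60 mm out. The jar, bottles and beaker are unmoved and the hand is clear.

```bash
python3 -c "from cell import close_job; print(close_job())"
```

```text
the job is handed in; nothing more can be done
None
```

The catch was plate 3: I pressed it and the tray sprang fully out (60 mm measured), the hand is clear, the bottles, beaker and jar stand where they were, and the job was handed in at about 7.7 s.

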